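Show a helper the three things for the biscuits

ROBOT

A 6-joint arm with a two-finger parallel gripper is mounted at the origin on the work surface; the furniture and walls round the work are solid. World frame = base frame: x ahead of the robot, y to its left, z up, the work surface at z = 0. Lengths are in mm, angles in rad, forces in N, time in s.
With the tool pointing down it reaches from about 350 to 875 mm from the base axis. Payload 4.2 kg.
Tool frame: the origin (TCP) lies between the finger pads, 19 mm behind the fingertips; this is the grasp point; z points along the fingers, y is the line along which they close (so a half turn about z gives the same grasp; the last joint's range is limited). The gripper opens to 85 mm and grips with 20 to 120 N. Pads are 22 mm wide; open, the fingers measure 114 mm over their backs; the gripper's body (76 mm by 85 mm) begins 54 mm behind the grasp point. The pads swing forward as they close: fully open they stand 13 mm farther back than shut.
Start: joints at [1.449, 0.385, 0.008, 0, -1.194, -0.259], TCP at [232.256, 580.221, 250.012] pointing down, gripper open.
Joint ranges: [-3.14, 3.14], [-1.21, 2.06], [-1.07, 1.41], [-3.16, 2.05], [-2.99, -0.16], [-3.1, 3.1]. Speed limits (rad/s): [2.79, 2.79, 3.14, 3.14, 3.14, 3.14].

INTERFACE

Orientations are given as a unit quaternion [x, y, z, w].
In Python, from bench import * gives the robot as it stands.
- The arm moves only by the tool carry_out, never from a script. Its argument "motion" is a list of rows, each a list of 7 numbers: the turn, a rotation vector about the tool's x, y, z in rad, then the shift along the tool's x, y, z in mm, then the opening, from -1 (shut) to 1 (fully open), so that 0 is half open. A call has 1 to 5 rows; each row is the pose to reach, as a shift and turn from the pose commanded when the call began, along the tool's axes at that moment; what a row does not reach only later rows make up. A row lasts 1/8 s, in which the tool goes at most 62.5 mm and 10.7 degrees, less where a joint would pass 70% of its speed; a pose out of reach is approached as far as the arm can. A call with a gripper value outside its range is refused whole. The fingers move at their own pace and stop on an object; the grip force is fixed at half the most. Time passes only in rows, so rows that repeat a pose let the fingers close. It gives the time, the measured TCP pose, the force, the opening and the grip force at its end, in the units of the state.
- read_state(): the state, without advancing time (a new reading comes with each control period).
- get_image(name): name is "side" or "top"; returns a dict with "color" (400x640x3 uint8, blue, green, red), "mtx" (3x3 intrinsics, pixels), "k1" (the pictures are not rectified: a ray, as slopes to the right and down, at radius r is drawn at 1 + k1 r^2 times it, then the intrinsics apply), "position" and "orientation" of the camera in the world. Camera axes: x right, y down, z forward; pixel columns grow to the right and rows downward; lengths in mm; the calibration is good to about 2 mm. A picture is of the moment at which its call begins. There is no depth.
- job_done(): hands the job in; it is judged then, once.
The state is a dict: "clock": time; "joints": joint angles; "joint_vel": joint speeds; "joint_efforts": joint torques, N m; "position": TCP position; "ee_rot": TCP orientation; "contact_force": force on the tool from outside, world axes, zero at the start; "wrist_torque": the same for the moment, N m; "gripper_width": finger opening in mm; "grasp_force": force on a finger pad.
Only numpy, scipy, OpenCV 4.12 (cv2) and the standard library are available. Lean on these libraries where they do the work, as an engineer would, in place of code of your own. Each camera call takes 0.05 s, during which the arm holds its last target. There are 200 camera calls.

TASK

Show a new helper what the biscuits need, without touching anything: point straight down at the middle of the smooth plain round cutter, then of the egg, then of the sugar shaker, each time with the fingertips two to four centimetres above its top, and stay there about two seconds so that it is clear which one is meant. Pass well above the things that stand between them, so that none of those is pointed at, and finish with the hand raised higher than the tall clip-top jar.

Things in the scene. Friction and masses are not known exactly. Their poses are not given: they have to be found in the camera images.
- plain_cutter_top (a point): TARGET 1. Smooth-sided plain round tin cutter, an open ring 60 mm across and 34 mm high, standing rim up on the table. The point is on the ring's axis (over its open middle) at rim height, 34 mm above the table. The point's z axis is up.
- scalloped_cutter_top (a point): Not a target. Wider and lower tin cutter ring with a scalloped (fluted, wavy) side, 76 mm across and 26 mm high. The point is on its axis at rim height. The point's z axis is up.
- egg_top (a point): TARGET 2. The only egg: a hen's egg lying on its side, 57 x 44 x 44 mm. The point is the top of the egg above its middle, 44 mm above the table. The point's z axis is up.
- shaker_top (a point): TARGET 3. Sugar shaker: a slim glass shaker of white sugar with a domed perforated metal top, 44 mm across and 90 mm high. The point is the middle of the domed top, 90 mm above the table. The point's z axis is up.
- spice_jar_top (a point): Not a target. Straight spice jar with a flat screw cap as wide as the jar, 46 mm across, 106 mm high, taller than the shaker. The point is the middle of the cap. The point's z axis is up.
- timer_top (a point): Not a target. Squat domed wind-up kitchen timer, 65 mm across, 44 mm high. The point is the middle of its top. The point's z axis is up.
- big_jar_top (a point): Not a target. Large clip-top glass jar of sugar, 107 x 100 x 144 mm, at the robot's right, the tallest of the loose things. The point is the middle of its lid, 144 mm above the table. The point's z axis is up.
Not all that is in view belongs to the job. Leave any purple look-alike of the part that bears plain_cutter_top alone.

How it is judged (in metres and radians):
On the way, in this order (a step that is already met when the one before it is completed fails the run):
1. the fingertips point at the smooth plain round cutter from just above its middle for 1.2 s (horizontal distance between the grasp point and plain_cutter_top below 0.025 m and z of the grasp point in the frame of plain_cutter_top between 0.022 and 0.08 m and angle between the grasp point's own z axis and vertical above 2.53 rad), for 1.2 s.
2. the fingertips point at the egg from just above its middle for 1.2 s (horizontal distance between the grasp point and egg_top below 0.025 m and z of the grasp point in the frame of egg_top between 0.022 and 0.08 m and angle between the grasp point's own z axis and vertical above 2.53 rad), for 1.2 s.
3. the fingertips point at the sugar shaker from just above its middle for 1.2 s (horizontal distance between the grasp point and shaker_top below 0.025 m and z of the grasp point in the frame of shaker_top between 0.022 and 0.08 m and angle between the grasp point's own z axis and vertical above 2.53 rad), for 1.2 s.
At the end, for the whole second after the job is handed in: the three things have been pointed at in turn, the tool point is more than 175 mm above the table and every listed thing is within 10 mm of where it stood (height (world z) of the grasp point above 0.175 m and distance of each of plain_cutter_top, scalloped_cutter_top, egg_top, shaker_top, spice_jar_top, timer_top, big_jar_top from where it was at the start of the episode below 0.01 m); the robot touches nothing.
It fails at once if the robot touches something (contact force between any of the fingers, the arm and anything else above 0.3 N).
It fails at once if a thing is lifted, carried or displaced by more than 10 mm (not (distance of each of plain_cutter_top, scalloped_cutter_top, egg_top, shaker_top, spice_jar_top, timer_top, big_jar_top from where it was at the start of the episode below 0.01 m)).
It fails at once if it points at a wrong thing: the tool point comes within 25 mm of the axis of a thing that is not a target and less than 80 mm above its top ((horizontal distance between the grasp point and scalloped_cutter_top below 0.025 m and z of the grasp point in the frame of scalloped_cutter_top between -0.3 and 0.08 m) or (horizontal distance between the grasp point and spice_jar_top below 0.025 m and z of the grasp point in the frame of spice_jar_top between -0.3 and 0.08 m) or (horizontal distance between the grasp point and timer_top below 0.025 m and z of the grasp point in the frame of timer_top between -0.3 and 0.08 m) or (horizontal distance between the grasp point and big_jar_top below 0.025 m and z of the grasp point in the frame of big_jar_top between -0.3 and 0.08 m)).
It also fails if it takes over 56 s, if anything falls off the work surface, if the arm or the gripper's body presses on something with over 40 N, if the wrist force passes 120 N, or if a joint passes its speed limit or range.

## Working session

There is one attempt and no reset: what is moved stays moved. The work goes in short steps, Python scripts to look and compute and a tool call to move; the robot and the scene stay as the last step left them, time stands still between calls to the robot, and variables do not carry over. Pictures are saved under pics/ and viewed, at most 10 in all, crops included, and the job is handed in when it is done.

Besides the shell and the picture viewer there is one more tool, called after "Emit:" by a JSON object that holds its "method" and its "body". carry_out: Moves the arm, as the interface text tells. Its arguments: {"type":"object","properties":{"motion":{"type":"array"}},"required":["motion"]}

```bash
mkdir -p pics; python3 - <<'E'
from bench import *
import cv2
for n in("top","side"):
    d=get_image(n); cv2.imwrite(f"pics/{n}0.png",d["color"]); print(n,d["mtx"],d["k1"],d["position"],d["orientation"])
s=read_state();print(s["clock"],s["position"],s["ee_rot"])
E
```

```text
top [[408.03087854   0.         327.30266229]
 [  0.         408.03087854 200.31089674]
 [  0.           0.           1.        ]] -0.0535244935084412 [ 286.69890435 -151.60530503 1172.33792711] [-0.70213308  0.70540067 -0.06610098  0.07106126]
side [[451.21865756   0.         318.15778149]
 [  0.         451.21865756 205.80758375]
 [  0.           0.           1.        ]] -0.09908346861875542 [439.01043628 773.07839842 578.91967014] [-0.03218566  0.84563878 -0.53276619  0.00439596]
0.1 [232.09192823 579.78863854 249.01766612] [ 9.81915312e-01 -1.89318015e-01 -1.29845797e-04  9.96198025e-04]
```

View pics/top0.png

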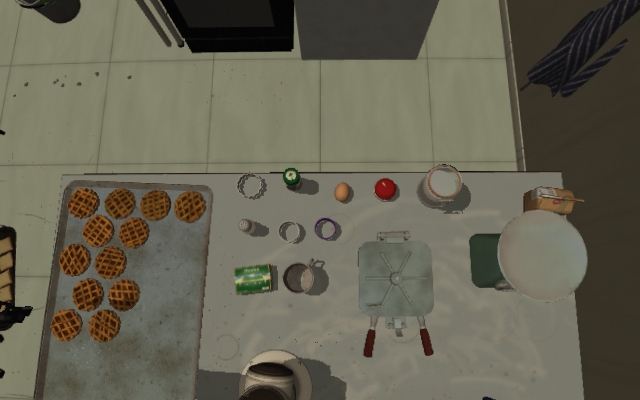

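View pics/side0.png

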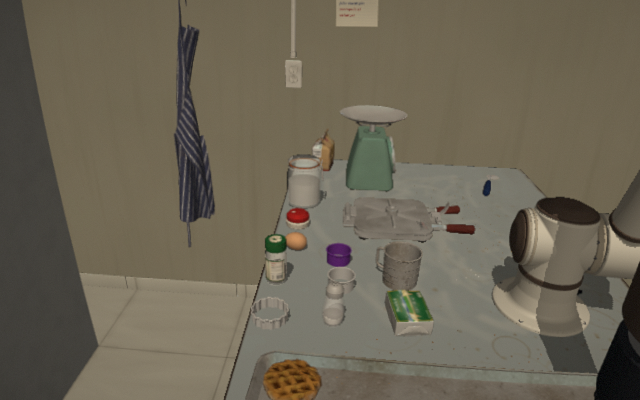

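The top view shows:
- scalloped ring (252,186)
- green-capped spice jar (291,178)
- egg (342,192)
- red timer (385,189)
- big jar (443,183)
- shaker (246,227)
- grey ring (290,232)
- purple ring (326,229)

The side view shows the same order. There are three ring candidates: (252,186) is wavy, (326,229) is purple and (290,232) is smooth grey, so the last is target 1. I'll confirm it in a crop.

```bash
cat > h.py <<'E'
import numpy as np,cv2
from scipy.spatial.transform import Rotation as R
from bench import *
def ray(d,u,v):
    K=d["mtx"];x=np.array([(u-K[0,2])/K[0,0],(v-K[1,2])/K[1,1]]);p=x.copy()
    for _ in range(20):p=x/(1+d["k1"]*(p@p))
    return R.from_quat(d["orientation"]).apply([*p,1])
def at(d,u,v,z):
    r=ray(d,u,v);c=np.array(d["position"]);return (c+r*(z-c[2])/r[2])[:2].round(0)
E
python3 - <<'E'
import cv2
a=cv2.imread("pics/top0.png");cv2.imwrite("pics/topc.png",cv2.resize(a[160:250,225:415],None,fx=4,fy=4,interpolation=2))
b=cv2.imread("pics/side0.png");cv2.imwrite("pics/sidec.png",cv2.resize(b[195:345,240:440],None,fx=4,fy=4,interpolation=2))
E
```

```text
(no output)
```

View pics/topc.png

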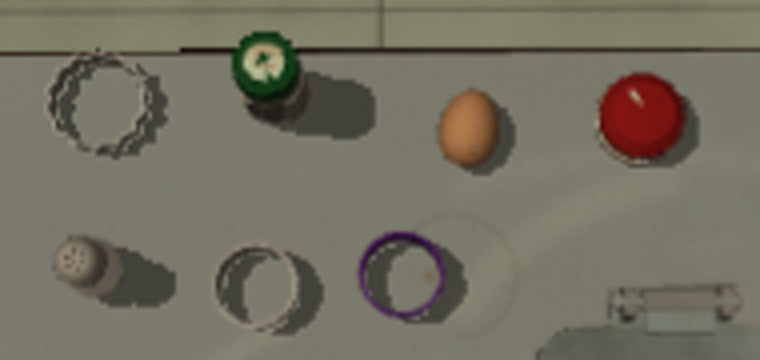

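View pics/sidec.png

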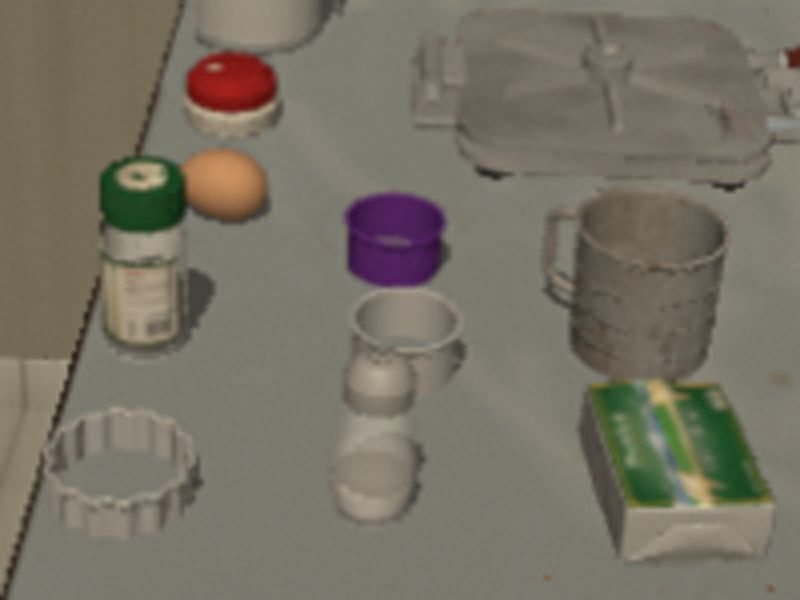

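The crops confirm that the smooth, non-purple ring at crop (257,288) is the plain cutter. The egg is at (469,128) and the shaker's perforated dome at (81,258). The scalloped ring and the green-capped spice jar are not targets.

```bash
python3 - <<'E'
from h import *
t=get_image("top");s=get_image("side")
for n,u,v,z in[("plain",257,288,34),("egg",469,128,22),("shaker",81,258,85),("spice",266,63,106),("timer",642,116,40),("scal",104,104,26),("purple",403,275,34)]:print(n,at(t,u/4+224.6,v/4+159.6,z))
print("bigjar",at(t,444,182,144))
for n,u,v,z in[("plain",407,325,34),("egg",224,185,22),("shaker",380,368,85),("spice",143,177,106),("scal",121,455,26)]:print("s",n,at(s,u/4+239.6,v/4+194.6,z))
st=read_state();print(st["position"],R.from_quat(st["ee_rot"]).as_matrix().round(4),st["clock"])
E
```

```text
plain [422. -36.]
egg [ 538. -186.]
shaker [437.  78.]
spice [566. -47.]
timer [ 543. -309.]
scal [557.  78.]
purple [ 431. -138.]
bigjar [ 536. -448.]
s plain [422. -25.]
s egg [ 536. -183.]
s shaker [436.  86.]
s spice [564. -42.]
s scal [558.  87.]
[232.15578954 579.93527039 249.35776358] [[ 9.283e-01 -3.718e-01 -4.000e-04]
 [-3.718e-01 -9.283e-01 -1.200e-03]
 [ 1.000e-04  1.300e-03 -1.000e+00]] 0.2
```

Emit:
{"method": "carry_out", "body": {"motion": [[0, 0, 0, 32, 40, 0, -1], [0, 0, 0, 64, 80, 0, -1], [0, 0, 0, 96, 120, 0, -1], [0, 0, 0, 128, 160, 0, -1], [0, 0, 0, 160, 200, 0, -1]]}}

```text
clock: 0.82
position: [306.6, 333.3, 250.0]
ee_rot: [0.982, -0.189, 0.0, -0.0]
contact_force: [0.8, 0.7, 0.3]
gripper_width: -0.0
grasp_force: 0.0
```

Emit:
{"method": "carry_out", "body": {"motion": [[0, 0, 0, 32, 40, 0, -1], [0, 0, 0, 64, 80, 0, -1], [0, 0, 0, 96, 120, 0, -1], [0, 0, 0, 128, 160, 0, -1], [0, 0, 0, 160, 200, 0, -1]]}}

```text
clock: 1.45
position: [380.8, 88.4, 250.3]
ee_rot: [0.982, -0.189, 0.0, -0.0]
contact_force: [1.3, -0.3, -0.1]
gripper_width: -0.1
grasp_force: 0.0
```

Emit:
{"method": "carry_out", "body": {"motion": [[0, 0, 0, 28, 33, 0, -1], [0, 0, 0, 56, 66, 10, -1], [0, 0, 0, 84, 98, 30, -1], [0, 0, 0, 84, 98, 50, -1], [0, 0, 0, 84, 98, 50, -1]]}}

```text
clock: 2.08
position: [421.1, -33.1, 198.7]
ee_rot: [0.982, -0.19, -0.002, 0.001]
contact_force: [0.2, -0.2, 0.8]
gripper_width: 0.3
grasp_force: 0.0
```

Emit:
{"method": "carry_out", "body": {"motion": [[0, 0, 0, 0, 0, 25, -1], [0, 0, 0, 0, 0, 50, -1], [0, 0, 0, 0, 0, 75, -1], [0, 0, 0, 0, 0, 75, -1]]}}

```text
clock: 2.58
position: [421.6, -31.9, 124.6]
ee_rot: [0.982, -0.189, -0.001, 0.001]
contact_force: [0.1, 0.6, 0.3]
gripper_width: -0.0
grasp_force: 0.0
```

```bash
python3 - <<'E'
from h import *
s=get_image("side")["color"];t=get_image("top")["color"]
a=cv2.resize(s[160:320,250:410],(590,590),interpolation=2)
b=cv2.resize(t[160:260,230:310],(200,250),interpolation=2)
a[:250,390:]=b
cv2.imwrite("pics/c1.png",a)
E
```

```text
(no output)
```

View pics/c1.png

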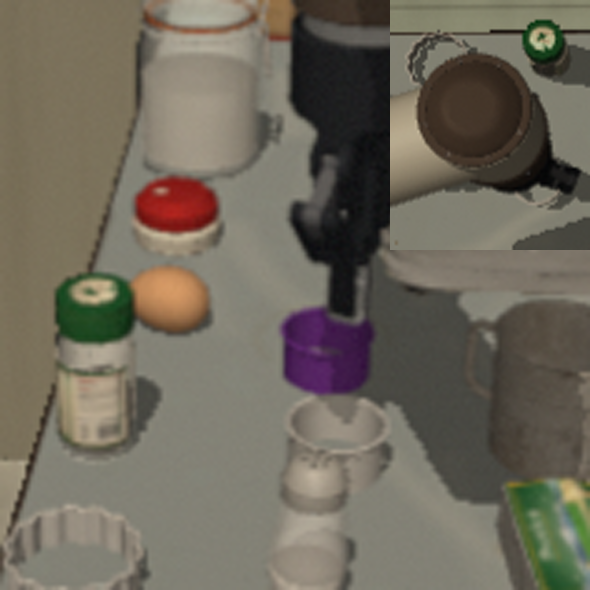

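The fingers hang over the plain ring. In the side view the fingertip is at crop (347,318) and the ring rim centre at (337,427), with the purple ring behind.

```bash
python3 - <<'E'
from h import *
s=get_image("side");k=160/590
print("tip",at(s,250+347*k,160+318*k,105.6),"rim",at(s,250+337*k,160+427*k,34))
E
```

```text
tip [420. -28.] rim [422. -26.]
```

Emit:
{"method": "carry_out", "body": {"motion": [[0, 0, 0, 0, 0, 20, -1], [0, 0, 0, 0, 0, 41, -1], [0, 0, 0, 0, 0, 41, -1], [0, 0, 0, 0, 0, 41, -1], [0, 0, 0, 0, 0, 41, -1]]}}

```text
clock: 3.35
position: [423.0, -32.0, 85.1]
ee_rot: [0.982, -0.189, 0.001, -0.001]
contact_force: [-0.1, -0.9, 0.5]
gripper_width: -0.1
grasp_force: 0.0
```

Emit:
{"method": "carry_out", "body": {"motion": [[0, 0, 0, 0, 0, 0, -1], [0, 0, 0, 0, 0, 0, -1], [0, 0, 0, 0, 0, 0, -1], [0, 0, 0, 0, 0, 0, -1], [0, 0, 0, 0, 0, 0, -1]]}}

```text
clock: 3.98
position: [422.2, -32.3, 84.0]
ee_rot: [0.982, -0.189, -0.0, 0.0]
contact_force: [-1.0, 0.1, -0.1]
gripper_width: -0.0
grasp_force: 0.0
```

Emit:
{"method": "carry_out", "body": {"motion": [[0, 0, 0, 0, 0, 0, -1], [0, 0, 0, 0, 0, 0, -1], [0, 0, 0, 0, 0, 0, -1], [0, 0, 0, 0, 0, 0, -1], [0, 0, 0, 0, 0, 0, -1]]}}

```text
clock: 4.6
position: [422.2, -32.2, 84.0]
ee_rot: [0.982, -0.189, -0.0, -0.0]
contact_force: [0.5, 0.2, 1.0]
gripper_width: -0.1
grasp_force: 0.0
```

Emit:
{"method": "carry_out", "body": {"motion": [[0, 0, 0, 0, 0, 0, -1], [0, 0, 0, 0, 0, 0, -1], [0, 0, 0, 0, 0, 0, -1], [0, 0, 0, 0, 0, 0, -1], [0, 0, 0, 0, 0, 0, -1]]}}

```text
clock: 5.22
position: [422.2, -32.2, 84.0]
ee_rot: [0.982, -0.189, 0.0, -0.0]
contact_force: [0.2, -0.1, 0.1]
gripper_width: -0.1
grasp_force: 0.0
```

Emit:
{"method": "carry_out", "body": {"motion": [[0, 0, 0, 0, 0, -40, -1], [0, 0, 0, 0, 0, -80, -1], [0, 0, 0, 0, 0, -116, -1], [0, 0, 0, 0, 0, -116, -1]]}}

```text
clock: 5.72
position: [423.9, -31.9, 202.7]
ee_rot: [0.982, -0.189, 0.003, -0.001]
contact_force: [0.3, 1.0, -0.0]
gripper_width: 0.3
grasp_force: 0.0
```

Emit:
{"method": "carry_out", "body": {"motion": [[0, 0, 0, 41, 25, 0, -1], [0, 0, 0, 82, 50, 0, -1], [0, 0, 0, 123, 75, 0, -1], [0, 0, 0, 164, 99, 0, -1], [0, 0, 0, 164, 99, 0, -1]]}}

```text
clock: 6.35
position: [538.3, -187.1, 197.5]
ee_rot: [0.982, -0.191, -0.002, 0.0]
contact_force: [-0.8, 1.2, -0.5]
gripper_width: -0.0
grasp_force: 0.0
```

Emit:
{"method": "carry_out", "body": {"motion": [[0, 0, 0, 0, 0, 25, -1], [0, 0, 0, 0, 0, 50, -1], [0, 0, 0, 0, 0, 65, -1], [0, 0, 0, 0, 0, 65, -1]]}}

```text
clock: 6.85
position: [536.6, -184.6, 133.7]
ee_rot: [0.982, -0.189, -0.002, 0.0]
contact_force: [0.7, -0.1, 1.4]
gripper_width: -0.2
grasp_force: 0.0
```

```bash
python3 - <<'E'
from h import *
s=get_image("side")["color"];t=get_image("top")["color"]
a=cv2.resize(s[150:310,230:390],(590,590),interpolation=2)
a[:250,390:]=cv2.resize(t[160:260,305:385],(200,250),interpolation=2)
cv2.imwrite("pics/c2.png",a)
E
```

```text
(no output)
```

View pics/c2.png

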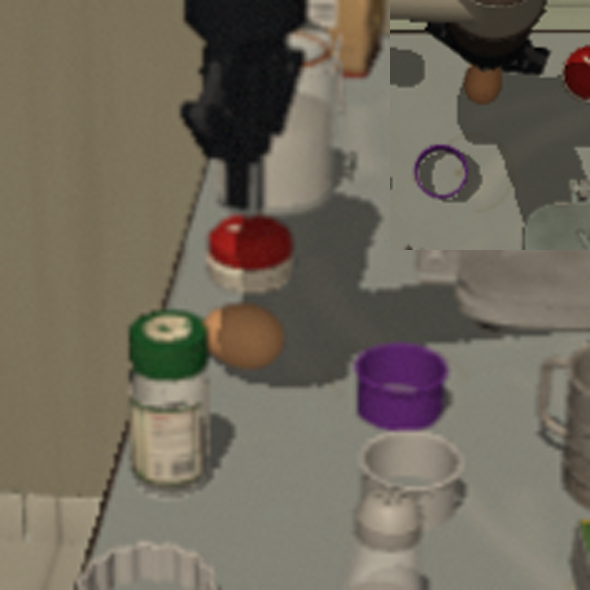

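The fingertip is at crop (243,205), straight above the egg at (244,335), which has not moved. I'll go down and hold.

Emit:
{"method": "carry_out", "body": {"motion": [[0, 0, 0, 0, 0, 20, -1], [0, 0, 0, 0, 0, 41, -1], [0, 0, 0, 0, 0, 41, -1], [0, 0, 0, 0, 0, 41, -1], [0, 0, 0, 0, 0, 41, -1]]}}

```text
clock: 7.58
position: [538.5, -185.2, 95.3]
ee_rot: [0.982, -0.189, 0.001, -0.0]
contact_force: [0.3, -1.2, -0.8]
gripper_width: -0.4
grasp_force: 0.0
```

Emit:
{"method": "carry_out", "body": {"motion": [[0, 0, 0, 0, 0, 0, -1], [0, 0, 0, 0, 0, 0, -1], [0, 0, 0, 0, 0, 0, -1], [0, 0, 0, 0, 0, 0, -1], [0, 0, 0, 0, 0, 0, -1]]}}

```text
clock: 8.2
position: [537.7, -185.1, 94.0]
ee_rot: [0.982, -0.189, -0.0, 0.0]
contact_force: [0.2, 0.8, 0.8]
gripper_width: -0.2
grasp_force: 0.0
```

Emit:
{"method": "carry_out", "body": {"motion": [[0, 0, 0, 0, 0, 0, -1], [0, 0, 0, 0, 0, 0, -1], [0, 0, 0, 0, 0, 0, -1], [0, 0, 0, 0, 0, 0, -1], [0, 0, 0, 0, 0, 0, -1]]}}

```text
clock: 8.82
position: [537.7, -185.1, 94.0]
ee_rot: [0.982, -0.189, 0.0, -0.0]
contact_force: [-0.6, 0.6, -1.3]
gripper_width: 0.1
grasp_force: 0.0
```

Emit:
{"method": "carry_out", "body": {"motion": [[0, 0, 0, 0, 0, 0, -1], [0, 0, 0, 0, 0, 0, -1], [0, 0, 0, 0, 0, 0, -1], [0, 0, 0, 0, 0, 0, -1], [0, 0, 0, 0, 0, 0, -1]]}}

```text
clock: 9.45
position: [537.7, -185.1, 94.0]
ee_rot: [0.982, -0.189, 0.0, -0.0]
contact_force: [0.7, -0.1, -0.2]
gripper_width: 0.1
grasp_force: 0.0
```

Emit:
{"method": "carry_out", "body": {"motion": [[0, 0, 0, 0, 0, -45, -1], [0, 0, 0, 0, 0, -90, -1], [0, 0, 0, 0, 0, -136, -1], [0, 0, 0, 0, 0, -136, -1]]}}

```text
clock: 9.95
position: [539.8, -185.5, 234.6]
ee_rot: [0.982, -0.189, 0.005, -0.0]
contact_force: [-0.0, 0.2, -1.4]
gripper_width: -0.2
grasp_force: 0.0
```

Emit:
{"method": "carry_out", "body": {"motion": [[0, 0, 0, -32, -35, 0, -1], [0, 0, 0, -64, -70, 0, -1], [0, 0, 0, -96, -105, 0, -1], [0, 0, 0, -128, -140, 0, -1], [0, 0, 0, -160, -175, 0, -1]]}}

```text
clock: 10.58
position: [453.0, 37.9, 229.1]
ee_rot: [0.982, -0.189, -0.001, 0.0]
contact_force: [0.6, 0.4, 0.6]
gripper_width: -0.1
grasp_force: 0.0
```

Emit:
{"method": "carry_out", "body": {"motion": [[0, 0, 0, -32, -36, 0, -1], [0, 0, 0, -32, -36, 10, -1], [0, 0, 0, -32, -36, 35, -1], [0, 0, 0, -32, -36, 45, -1], [0, 0, 0, -32, -36, 45, -1]]}}

```text
clock: 11.2
position: [437.5, 81.3, 184.1]
ee_rot: [0.982, -0.19, -0.001, 0.001]
contact_force: [0.4, 0.2, 0.4]
gripper_width: -0.1
grasp_force: 0.0
```

```bash
python3 - <<'E'
from h import *
s=get_image("side")["color"];t=get_image("top")["color"]
a=cv2.resize(s[190:350,250:410],(590,590),interpolation=2)
a[:250,390:]=cv2.resize(t[160:260,210:290],(200,250),interpolation=2)
cv2.imwrite("pics/c3.png",a)
E
```

```text
(no output)
```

View pics/c3.png

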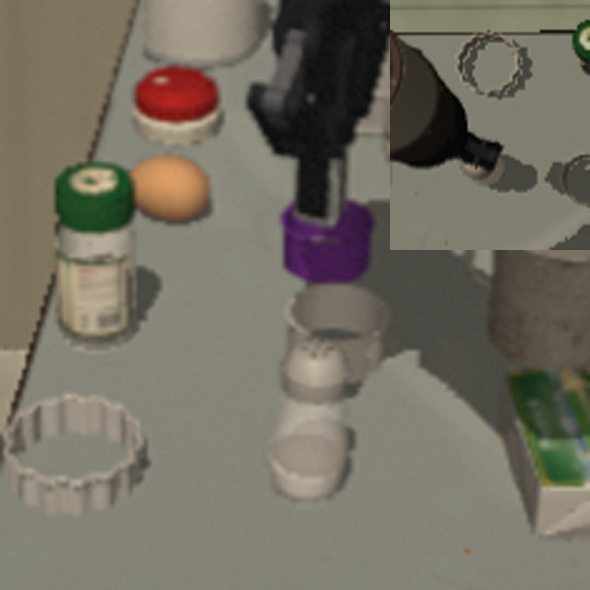

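The fingertip is at crop (320,218), above the shaker dome at (318,348). I'll go down, hold and then rise.

Emit:
{"method": "carry_out", "body": {"motion": [[0, 0, 0, 0, 0, 20, -1], [0, 0, 0, 0, 0, 40, -1], [0, 0, 0, 0, 0, 45, -1], [0, 0, 0, 0, 0, 45, -1], [0, 0, 0, 0, 0, 45, -1]]}}

```text
clock: 11.92
position: [438.5, 82.4, 140.9]
ee_rot: [0.982, -0.189, 0.001, -0.001]
contact_force: [0.3, 0.2, -0.2]
gripper_width: -0.2
grasp_force: 0.0
```

Emit:
{"method": "carry_out", "body": {"motion": [[0, 0, 0, 0, 0, 0, -1], [0, 0, 0, 0, 0, 0, -1], [0, 0, 0, 0, 0, 0, -1], [0, 0, 0, 0, 0, 0, -1], [0, 0, 0, 0, 0, 0, -1]]}}

```text
clock: 12.55
position: [437.8, 82.1, 140.0]
ee_rot: [0.982, -0.189, -0.0, 0.0]
contact_force: [-0.1, -1.1, -0.1]
gripper_width: -0.1
grasp_force: 0.0
```

Emit:
{"method": "carry_out", "body": {"motion": [[0, 0, 0, 0, 0, 0, -1], [0, 0, 0, 0, 0, 0, -1], [0, 0, 0, 0, 0, 0, -1], [0, 0, 0, 0, 0, 0, -1], [0, 0, 0, 0, 0, 0, -1]]}}

```text
clock: 13.18
position: [437.9, 82.1, 140.0]
ee_rot: [0.982, -0.189, 0.0, -0.0]
contact_force: [0.0, -0.3, 0.6]
gripper_width: 0.0
grasp_force: 0.0
```

Emit:
{"method": "carry_out", "body": {"motion": [[0, 0, 0, 0, 0, 0, -1], [0, 0, 0, 0, 0, 0, -1], [0, 0, 0, 0, 0, 0, -1], [0, 0, 0, 0, 0, 0, -1], [0, 0, 0, 0, 0, 0, -1]]}}

```text
clock: 13.8
position: [437.9, 82.1, 140.0]
ee_rot: [0.982, -0.189, -0.0, 0.0]
contact_force: [0.3, 0.3, -0.1]
gripper_width: -0.2
grasp_force: 0.0
```

Emit:
{"method": "carry_out", "body": {"motion": [[0, 0, 0, 0, 0, -40, -1], [0, 0, 0, 0, 0, -80, -1], [0, 0, 0, 0, 0, -110, -1], [0, 0, 0, 0, 0, -110, -1], [0, 0, 0, 0, 0, -110, -1]]}}

```text
clock: 14.42
position: [437.2, 81.9, 249.2]
ee_rot: [0.982, -0.189, -0.001, 0.0]
contact_force: [0.0, -0.0, 0.5]
gripper_width: 0.2
grasp_force: 0.0
```

```bash
python3 -c "
from bench import *
s=read_state();print(s['position'],s['clock'])
if s['position'][2]>220: print(job_done())"
```

```text
[437.22256849  81.92665559 249.21794022] 14.425
the job is handed in; nothing more can be done
None
```

The arm pointed at the plain cutter, the egg and the shaker in turn, about two seconds each with the fingertips about 31 mm above the top, and I handed the job in at 14.4 s with the hand raised to 249 mm; no contact showed in the readings, and no verdict was returned.

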